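# Sweep the turntable deck clear with the scraper from the holder

### The arm

A 6-joint arm with a two-finger parallel gripper is mounted at the origin on the work surface. World frame = base frame: x ahead of the robot, y to its left, z up, the work surface at z = 0. Lengths are in m, angles in rad, forces in N, time in s.
With the tool pointing down it reaches from about 0.325 to 0.925 m from the base axis. Payload 3.1 kg.
Tool frame: the origin (TCP) lies at the very end of the fingers, on their centre line; the grasp point (between the pads) lies 19 mm behind it; z points along the fingers, y is the line along which they close (so a half turn about z gives the same grasp; the last joint's range is limited). The gripper opens to 85 mm and grips with 20 to 120 N. Pads are 22 mm wide; open, the fingers measure 114 mm over their backs; the gripper's body (76 mm by 85 mm) begins 54 mm behind the grasp point. The pads swing forward as they close: fully open they stand 13 mm farther back than shut.
Start: joints at [1.13, 0.217, 1.613, -0, 1.311, -0.112], TCP at [0.202, 0.592, 0.231] pointing down, gripper open.
Joint ranges: [-2.75, 2.75], [-0.78, 2.1], [0.31, 2.55], [-1.13, 4.27], [0.13, 2.63], [-2.58, 2.58]. Speed limits (rad/s): [2.79, 2.79, 3.14, 3.14, 3.14, 3.14].

### API

Orientations are given as a rotation vector (axis times angle).
In Python, from cell import arm, open_gripper, grab, kin, capture, camera_model, order, telemetry gives the robot as it stands. Calls block until the motion is done:
- arm.reach(position, orientation): joint-space move of the TCP to a pose.
- arm.movel(position, orientation=None, velocity=0.15, threshold=None): straight line of the TCP; orientation=None keeps the orientation; velocity is the mean speed in m/s. With threshold (N) it stops when the force on the tool has changed by that much, and returns True; else False.
- arm.set_joints(angles): joint-space move.
- open_gripper() and grab(): open the fingers fully, or close them until they stop; the grip force is fixed at half the most.
- arm.sleep(seconds).
- kin.ik(position, orientation): joint angles nearest the present ones, or None.
- capture(name): name is "side" or "top"; returns (picture, depth): 480x640x3 uint8, red, green, blue; 480x640 float32, m along the optical axis (not along the pixel's ray), 0 where there is no reading.
- camera_model(name): a dict with "intrinsics" (3x3 intrinsics, pixels), "D" ([k1, k2, p1, p2, k3] as OpenCV has them; the pictures are not rectified), "rvec" (rotation vector, rad) and "tvec" (3), from world to camera coordinates, as OpenCV has them. Camera axes: x right, y down, z forward; pixel columns grow to the right and rows downward; lengths in m; the calibration is good to about 2 mm. A picture is of the moment at which its call begins. camera_model takes no time and is no camera call.
A pose or a line that the arm cannot do raises arm.PlanningError and nothing moves.
- order.finish_job(): hands the job in; it is judged then, once.
Readings, each from a call of its own:
- telemetry.get_time(): time.
- telemetry.get_qpos(): joint angles.
- telemetry.get_joint_velocities(): joint speeds.
- telemetry.get_effort(): joint torques, N m.
- telemetry.get_tcp_pos(): TCP position.
- telemetry.get_orientation(): TCP orientation.
- telemetry.get_contact_force(): force on the tool from outside, world axes, zero at the start.
- telemetry.get_moment(): the same for the moment, N m.
- telemetry.get_grip_width(): opening from 0.0 (shut) to 1.0 (fully open).
- telemetry.get_finger_force(): force on a finger pad.
Only numpy, scipy, OpenCV 4.12 (cv2) and the standard library are available. Lean on these libraries where they do the work, as an engineer would, in place of code of your own. Each camera call takes 0.05 s, during which the arm holds its last target. There are 200 camera calls.

### The job

Pull the yellow-handled scraper straight up out of its upright holder without tipping or shifting the holder, and use the scraper, never the fingers, to sweep all three brass offcuts along the turntable's bridge deck and off its end into the blue tray. Then stand the scraper upright on the round cork pad, wholly on the pad, and let go. Leave the van, tender, dome and square where they are.

Things in the scene. Friction and masses are not known exactly. Their poses are not given: they have to be found in the camera images.
- scraper: Scraper, 200 mm tall, 0.18 kg, starting upright in the holder. Origin: centre of the underside of its black foot; z up along the handle. Foot 64 (x) x 28 (y) x 30 mm (z), a flat-faced block; steel neck 26 x 14 mm from 30 to 52 mm up; yellow handle 26 (x) x 20 mm (y) from 52 to 200 mm up.
- holder: Loose upright aluminium sleeve on a dark flange, 0.9 kg, 85 mm tall, open at the top. Origin: centre of its underside, z up. Flange 96 (x) x 60 (y) x 5 mm; sleeve outside 80 x 44 mm, inside 72 (x) x 36 mm (y), floor 5 mm above the table. The scraper stands on that floor, its x about along the holder's x. The holder stands on the left or the right of the turntable.
- turntable: Fixed cast-aluminium model turntable; it does not turn. Origin: centre of its underside on the table, z up. Round base of radius 100 mm, 30 mm tall; on it a grey bridge deck, 220 mm long along its y, flat top 48 mm above the table. A fixed crank with a red handle stands at x = 120, y = 36 mm, 79 mm tall.
- deck (a point): Centre of the top surface of the bridge deck, 48 mm above the table; axes as the turntable's. A kerb runs down each long side, rising 12 mm above the deck; the clear channel between the kerbs is 76 mm wide (x from -38 to 38 mm). Both ends (y = -110 and 110 mm) are open.
- tray: Fixed open blue tray, 120 (x) x 100 (y) x 34 mm tall, walls and floor 3 mm, against one end of the bridge deck (at y = +155 or -155 mm of the turntable), its inner wall 5 mm under the deck's end; sides parallel to the turntable's. Origin: centre of its underside.
- pad: Fixed round cork pad, 130 mm across, 4 mm thick, flat on the table, on the other side of the turntable from the holder. Origin: centre of its underside.
- offcut1: One of three loose brass offcuts, 20 (x) x 14 (y) x 12 mm, 28 g, lying on the bridge deck within 50 mm of its middle. Origin: centre of its underside.
- offcut2: One of three loose brass offcuts, 20 (x) x 14 (y) x 12 mm, 28 g, lying on the bridge deck within 50 mm of its middle. Origin: centre of its underside.
- offcut3: One of three loose brass offcuts, 20 (x) x 14 (y) x 12 mm, 28 g, lying on the bridge deck within 50 mm of its middle. Origin: centre of its underside.
- van: Bystander: loose olive box van, 39 (x) x 72 (y) x 46 mm tall, standing 9 mm or so beyond the end of the deck that has no tray. Origin: centre of its underside.
- tender: Bystander: loose black tender, 40 x 100 (y) x 47 mm tall, beyond the turntable. Origin: centre of its underside.
- dome: Bystander: loose brass steam dome, 44 mm across, 39 mm tall. Origin: centre of its underside.
- square: Bystander: loose engineer's square lying flat: dark stock 20 (x) x 75 (y) x 14 mm, chrome blade reaching to x = 110 mm. Origin: centre of the stock's underside.

How it is judged:
By the outcome, as a careful person would: the job done as asked, in the order asked, and still so for the second after the job is handed in, with the robot touching nothing.
It also fails if it takes over 54 s, if anything falls off the work surface, if the arm or the gripper's body presses on something with over 40 N, if the wrist force passes 120 N, or if a joint passes its speed limit or range.

## Working session

There is one attempt and no reset: what is moved stays moved. The work goes in short steps, each a Python script; the robot and the scene stay as the last script left them, time stands still between calls to the robot, and variables do not carry over. Pictures are saved under pics/ and viewed, at most 10 in all, crops included, and the job is handed in when it is done.

```bash
mkdir -p pics; ls; python3 - <<'E'
from cell import *
import cv2,numpy as np
for n in("top","side"):
    p,d=capture(n); cv2.imwrite(f"pics/{n}0.png",cv2.cvtColor(p,cv2.COLOR_RGB2BGR)); np.save(f"{n}0.npy",d)
    m=camera_model(n); R=cv2.Rodrigues(np.array(m["rvec"],float))[0]
    print(n,m["intrinsics"],m["D"],-R.T@np.array(m["tvec"]).ravel(),R.T[:,2])
print(telemetry.get_time())
E
```

```text
pics
top [[542.22499893   0.         323.21024916]
 [  0.         542.22499893 241.13178621]
 [  0.           0.           1.        ]] [-0.140991  0.        0.        0.        0.      ] [ 0.49150643 -0.0147419   1.12462149] [ 0.11483277  0.01118442 -0.99332187]
side [[530.28989395   0.         321.09186464]
 [  0.         530.28989395 239.70112446]
 [  0.           0.           1.        ]] [0.01980038 0.         0.         0.         0.        ] [0.35516062 0.64936653 0.87486917] [ 0.21609365 -0.60567222 -0.76580983]
0.1
```

View pics/top0.png

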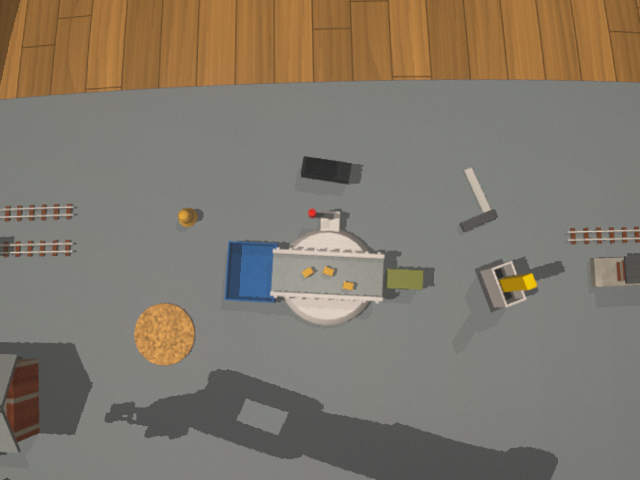

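View pics/side0.png

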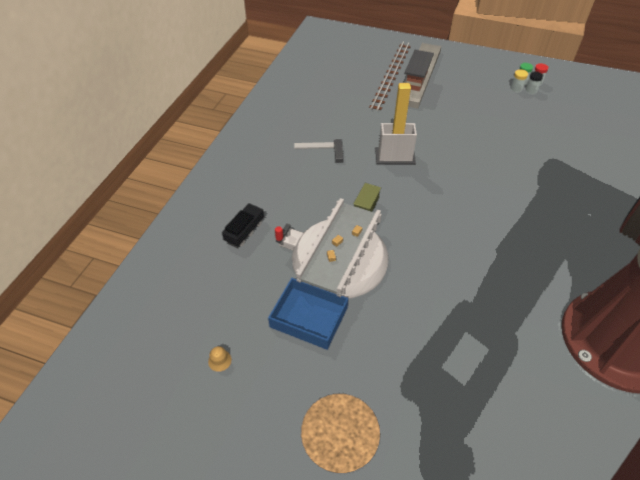

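The top view has the tray (blue, 252,272) at +y and the cork pad at (165,333). The deck spans (275–383, 275), with three offcuts at (308,272), (329,271) and (349,286). The holder with the yellow scraper is at (508,285) on the -y side, and the van is at (405,279). The side view shows the same layout.

```bash
cat > h.py <<'E'
from cell import *
import cv2,numpy as np
def cloud(n,p=None,d=None):
    if p is None: p,d=capture(n)
    m=camera_model(n); K=np.array(m["intrinsics"]);R=cv2.Rodrigues(np.array(m["rvec"],float))[0];t=np.array(m["tvec"],float).ravel()
    v,u=np.mgrid[0:480,0:640]
    r=cv2.undistortPoints(np.stack([u,v],-1).reshape(-1,1,2).astype(float),K,np.array(m["D"])).reshape(480,640,2)
    c=np.dstack([r*d[...,None],d]); W=(c-t)@R
    W[d==0]=np.nan
    ray=np.dstack([r,np.ones((480,640))])@R; o=-R.T@t
    return p,cv2.cvtColor(p,cv2.COLOR_RGB2HSV),W,ray,o
def onplane(ray,o,z): return o+ray*((z-o[2])/ray[...,2])[...,None]
def rect(P):
    (c,s,a)=cv2.minAreaRect((P[:,:2]*1000).astype(np.float32)); return np.round(c,1),np.round(s,1),round(a,1)
def box(W,x0,x1,y0,y1,z0,z1):
    return (W[...,0]>x0)&(W[...,0]<x1)&(W[...,1]>y0)&(W[...,1]<y1)&(W[...,2]>z0)&(W[...,2]<z1)
E
python3 - <<'E'
from h import *
for n in("top","side"):
    p,d=cv2.cvtColor(cv2.imread(f"pics/{n}0.png"),cv2.COLOR_BGR2RGB),np.load(f"{n}0.npy")
    p,H,W,ray,o=cloud(n,p,d); h,s,v=[H[...,i].astype(int) for i in range(3)]
    print("==",n)
    yel=(h>20)&(h<32)&(s>180)
    def rep(name,m,pl=None):
        P=W[m]
        if len(P)<5: print(name,len(P));return
        print(name,len(P),*rect(P),"z",np.round(np.nanpercentile(P[:,2],[5,50,95]),4), *( ("plane",)+rect(onplane(ray,o,pl)[m]) if pl else ()))
    hx=yel&(W[...,2]>.1); rep("handle",hx)
    rep("handletop",yel&(W[...,2]>.199),.205)
    c=np.nanmean(W[hx],0)
    near=box(W,c[0]-.1,c[0]+.1,c[1]-.1,c[1]+.1,.077,.093)&~yel
    rep("rim",near,.085)
    rep("kerb",box(W,.3,.7,-.15,.13,.056,.066)&(s<60),.06)
    blue=(h>100)&(h<125)&(s>150); rep("tray",blue); rep("trayrim",blue&(W[...,2]>.028),.034)
    ora=(h>8)&(h<28)&(s>120)
    rep("pad",ora&box(W,.2,.6,.2,.5,-.01,.012),.004)
    m=(ora&box(W,.35,.65,-.15,.13,.04,.07)).astype(np.uint8)
    k,L=cv2.connectedComponents(m)
    for i in range(1,k):
        if (L==i).sum()>8: rep("off",L==i,.06)
    rep("van",box(W,.35,.6,-.26,-.11,.038,.054)&(h>24)&(h<40)&(s>80),.046)
    rep("red",((h<6)|(h>174))&(s>180)&box(W,.4,.75,-.1,.2,.05,.1))
E
```

```text
== top
handle 422 [ 519.6 -356.6] [25.8 21.6] 16.6 z [0.111  0.185  0.2073]
handletop 176 [ 519.9 -357.1] [25.8 20.1] 14.6 z [0.2019 0.2054 0.208 ] plane [ 519.6 -356.1] [25.7 21.9] 18.1
rim 305 [ 520.6 -359. ] [80.9 45.8] 17.6 z [0.0788 0.085  0.0886] plane [ 520.4 -358.1] [80.7 47.6] 18.2
kerb 1003 [547.7  -9. ] [220.5  99.9] 85.7 z [0.0572 0.0603 0.0634] plane [547.7  -8.9] [220.5  99.8] 85.7
tray 850 [558.4 135.9] [ 71.8 116.6] 83.5 z [-0.0001  0.0036  0.0071]
trayrim 4
pad 2883 [435.5 334.6] [127.4 126.5] 43.3 z [0.0008 0.0042 0.0076] plane [434.5 334.4] [128.9 124.7] 89.3
off 64 [554.9  30.1] [15.  18.1] 43.7 z [0.0568 0.0609 0.0634] plane [554.7  29.8] [13.1 19.1] 32.4
off 67 [555.7 -11.3] [19.2 13.8] 70.0 z [0.0569 0.0606 0.0639] plane [555.5 -11.2] [19.3 13.1] 70.2
off 69 [526.5 -49.3] [19.2 14.1] 78.4 z [0.0565 0.0604 0.0632] plane [526.3 -49.2] [19.3 13.5] 79.2
van 668 [ 536.9 -163.3] [70.9 37.3] 86.5 z [0.0431 0.0467 0.0498] plane [ 536.9 -162.9] [70.3 37.5] 86.4
red 37 [669.7  19. ] [12.5 10.8] 40.1 z [0.0759 0.0794 0.082 ]
== side
handle 0
handletop 0
rim 0
kerb 867 [547.8  -7.6] [223.2 100.9] 85.8 z [0.0566 0.0596 0.0622] plane [547.1  -5.9] [221.4 100.3] 85.9
tray 0
trayrim 0
pad 2573 [434.5 337.5] [123.2 123.1] 43.9 z [0.001  0.0036 0.006 ] plane [434.8 337.4] [122.5 123.3] 44.6
off 57 [525.8 -45.6] [18.6 13.4] 80.2 z [0.0523 0.0587 0.0615] plane [525.2 -42.4] [24.3 13.7] 81.0
off 63 [554.7  -7.6] [18.9 14.3] 71.9 z [0.0517 0.059  0.0615] plane [554.4  -4.6] [23.  15.7] 63.5
off 60 [554.1  34.2] [11.7 19.4] 29.7 z [0.052  0.0595 0.0619] plane [553.4  36.5] [11.8 22.5] 19.0
van 411 [ 535.7 -159.1] [71.1 38. ] 85.2 z [0.0423 0.0457 0.0482] plane [ 535.2 -157.3] [73.1 39.2] 85.7
red 56 [668.5  23.4] [10.9 13. ] 74.1 z [0.0569 0.0734 0.0796]<stdin>:13: RuntimeWarning: Mean of empty slice
```

```bash
cat >> h.py <<'E'
from scipy.spatial.transform import Rotation as Ro
def ori(deg,flip=0):
    # tool down; tool y along scraper y for scraper x at yaw deg
    a=np.radians(deg+180*flip); x=np.array([np.cos(a),np.sin(a),0]); y=np.array([-np.sin(a),np.cos(a),0])
    return Ro.from_matrix(np.c_[x,-y,[0,0,-1]]).as_rotvec()
SC=17.3; DK=-4.25; HP=np.array([.5197,-.3558]); DC=np.array([.5477,-.0078]); PAD=np.array([.4347,.336])
def deck(x,y):
    a=np.radians(DK); return DC+[x*np.cos(a)-y*np.sin(a), x*np.sin(a)+y*np.cos(a)]
E
python3 - <<'E'
from h import *
for f in(0,1):
    for p,a,z in((HP,SC,.3),(HP,SC,.141),(HP,SC,.27),(deck(0,-85e-3),DK,.185),(deck(0,.118),DK,.185),(PAD,0,.14)):
        q=kin.ik([*p,z],ori(a,f)); print(f,None if q is None else np.round(q,2))
q=kin.ik([*HP,.3],ori(SC,0))
p,d=cv2.cvtColor(cv2.imread("pics/side0.png"),cv2.COLOR_BGR2RGB),np.load("side0.npy")
p,H,W,ray,o=cloud("side",p,d)
for u,v in((400,110),(403,87),(320,310),(400,145)):print(H[v,u],W[v,u])
E
```

```text
0 [-0.71  0.18  1.53 -0.    1.43  0.56]
0 [-0.71  0.31  1.67 -0.    1.16  0.56]
0 [-0.71  0.2   1.56 -0.    1.38  0.56]
0 [-0.3   0.1   1.84 -0.    1.2   1.35]
0 [ 0.07  0.14  1.79 -0.    1.21  1.72]
0 [ 0.53  0.15  1.87 -0.    1.12  2.1 ]
1 None
1 None
1 None
1 [-0.3   0.1   1.84  0.    1.2  -1.79]
1 [ 0.07  0.14  1.79 -0.    1.21 -1.43]
1 [ 0.53  0.15  1.87 -0.    1.12 -1.04]
[ 21 159 175] [ 0.52006752 -0.34385801  0.14740348]
[ 25 150 234] [ 0.521313   -0.34978667  0.20308379]
[107 144 143] [0.54427222 0.12701099 0.00193861]
[ 15  24 150] [ 0.507957   -0.33849121  0.0541927 ]
```

```bash
python3 - <<'E'
from h import *
o=ori(SC)
arm.reach([*HP,.30],o)
arm.movel([*HP,.141],velocity=.12,threshold=8)
print(telemetry.get_time(),telemetry.get_tcp_pos())
grab(); print(telemetry.get_grip_width(),telemetry.get_finger_force(),telemetry.get_contact_force())
print(arm.movel([*HP,.161],velocity=.06,threshold=12),telemetry.get_contact_force())
arm.movel([*HP,.262],velocity=.12)
print(telemetry.get_time(),telemetry.get_tcp_pos(),telemetry.get_contact_force(),telemetry.get_grip_width())
for n in("top","side"):
    p,H,W,ray,oo=cloud(n); cv2.imwrite(f"pics/{n}1.png",cv2.cvtColor(p,cv2.COLOR_RGB2BGR)); np.save(f"{n}1.npy",W)
    v=H[...,2]
    m=box(W,.42,.62,-.45,-.26,.077,.093)&(H[...,1]<90)
    if m.sum()>9: print(n,"rim",m.sum(),rect(W[m]),rect(onplane(ray,oo,.085)[m]))
    m=box(W,.42,.62,-.45,-.26,.12,.16)
    if m.sum()>9: print(n,"foot",m.sum(),rect(W[m]),np.nanpercentile(W[m][:,2],[2,50,98]))
E
```

```text
5.0667 [ 0.52039341 -0.3563699   0.14220936]
0.22833846629590382 57.85518229007721 [-0.09006428 -0.68165701  0.09730473]
False [-0.29968556 -0.22673258 -2.49989359]
7.15 [ 0.51907176 -0.35524375  0.26068844] [-0.75330875  0.20386221 -1.69230299] 0.22563897727934923
top rim 216 (array([ 520.6, -358.3]), array([80.5, 45. ]), 17.7) (array([ 520.3, -357.8]), array([80.7, 47. ]), 18.3)
top foot 500 (array([ 519.4, -355.1]), array([64., 31.]), 15.5) [0.12805764 0.15421322 0.15845829]
side rim 290 (array([ 519.8, -357.9]), array([80.4, 51.8]), 18.0) (array([ 518.7, -353.3]), array([81. , 51.9]), 19.2)
side foot 485 (array([ 518.2, -353.3]), array([64.9, 34.6]), 16.9) [0.12536551 0.14668941 0.15751977]
```

```bash
python3 -c "
import cv2,numpy as np
a=cv2.imread('pics/top1.png')[200:350,400:600];b=cv2.imread('pics/side1.png')[20:170,320:520]
cv2.imwrite('pics/c1.png',cv2.resize(np.vstack([a,b]),None,fx=2,fy=2))"
```

```text
(no output)
```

View pics/c1.png

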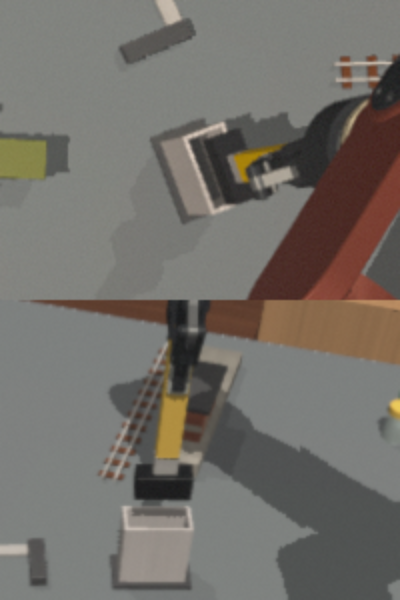

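The crop shows the scraper hanging clear above the sleeve, with the foot at about (165,480) in the lower half. The holder hasn't moved: the rim is within 1 mm of where it was.

```bash
python3 - <<'E'
from h import *
P=deck(0,-.086)
arm.reach([*P,.262],ori(DK)); arm.movel([*P,.215],velocity=.1); arm.sleep(.1)
print(telemetry.get_time(),telemetry.get_tcp_pos(),P)
a=np.radians(DK);Rm=np.array([[np.cos(a),np.sin(a)],[-np.sin(a),np.cos(a)]])
for n in("top","side"):
    p,H,W,ray,oo=cloud(n); cv2.imwrite(f"pics/{n}2.png",cv2.cvtColor(p,cv2.COLOR_RGB2BGR))
    m=box(W,P[0]-.06,P[0]+.06,P[1]-.06,P[1]+.06,.085,.112)
    if m.sum()>9:
        r=rect(W[m]); print(n,"foot",m.sum(),r,"deckframe",Rm@(np.array(r[0])/1000-DC),np.nanpercentile(W[m][:,2],[2,50,98]))
    k=box(W,.3,.7,-.15,.13,.056,.066)&(H[...,1]<60); print("kerb",rect(W[k]))
a=cv2.imread('pics/top2.png')[190:340,220:440];b=cv2.imread('pics/side2.png')[150:300,240:460]
cv2.imwrite('pics/c2.png',cv2.resize(np.vstack([a,b]),None,fx=2,fy=2))
E
```

```text
8.9917 [ 0.54209516 -0.09397472  0.21604166] [ 0.54132667 -0.09356352]
top foot 42 (array([512.7, -90.3]), array([28.8, 12.1]), 60.3) deckframe [-0.02878981 -0.08486694] [0.08961779 0.10998456 0.11194412]
kerb (array([548.1,  -8.3]), array([220. ,  99.8]), 86.1)
side foot 479 (array([542.2, -92.1]), array([30.8, 64.4]), 87.1) deckframe [ 0.00076247 -0.08447579] [0.08638079 0.1062759  0.11164884]
kerb (array([547.8,  -7. ]), array([220.8, 101.1]), 85.8)
```

View pics/c2.png

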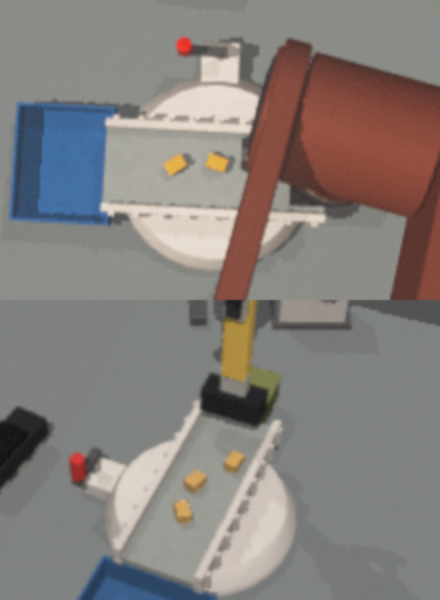

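The foot (240,398 in the lower half) hangs centred over the channel, behind all three offcuts. The measured lateral offset is 0.8 mm, so I'll lower it and sweep.

```bash
python3 - <<'E'
from h import *
o=ori(DK-.6); P=deck(-.0005,-.086)
print(arm.movel([*P,.200],o,velocity=.08,threshold=6))
hit=arm.movel([*P,.1855],velocity=.03,threshold=3); z=telemetry.get_tcp_pos()[2]
print("hit",hit,z,telemetry.get_contact_force())
z=max(z+.0012,.1865) if hit else .187
arm.movel([*P,z],velocity=.03)
print(arm.movel([*deck(-.0005,.0),z],velocity=.05,threshold=12),telemetry.get_contact_force(),telemetry.get_tcp_pos())
print(arm.movel([*deck(-.0005,.118),z],velocity=.05,threshold=12),telemetry.get_contact_force(),telemetry.get_tcp_pos(),telemetry.get_time())
for n in("top","side"):
    p,d=capture(n); cv2.imwrite(f"pics/{n}3.png",cv2.cvtColor(p,cv2.COLOR_RGB2BGR))
a=cv2.imread('pics/top3.png')[190:340,200:420];b=cv2.imread('pics/side3.png')[190:350,240:460]
cv2.imwrite('pics/c3.png',cv2.resize(np.vstack([a,b]),None,fx=2,fy=1.9))
E
```

```text
False
hit False 0.1854085510018683 [-1.12968422 -0.25709493 -1.70638307]
False [ 0.82501986 -0.38523868 -1.33467774] [ 0.54718094 -0.00786934  0.18697304]
False [-0.72819673  0.45508106 -2.51752019] [0.55594731 0.10975016 0.18701528] 14.6917
```

View pics/c3.png

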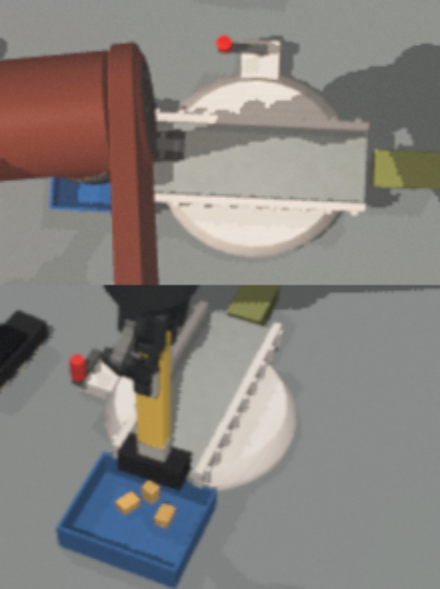

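All three offcuts are in the tray (127,503; 150,490; 165,515 in the lower half) and the deck is empty. Next I'll place the scraper on the pad.

```bash
python3 - <<'E'
from h import *
a=20;o=ori(a)
arm.movel([*deck(-.0005,.118),.262],velocity=.15)
arm.reach([*PAD,.262],o)
arm.movel([*PAD,.152],velocity=.12,threshold=8); arm.sleep(.2)
hit=arm.movel([*PAD,.138],velocity=.02,threshold=3)
print("hit",hit,telemetry.get_tcp_pos(),telemetry.get_contact_force(),telemetry.get_time())
p,H,W,_,_=cloud("side"); cv2.imwrite("pics/side4.png",cv2.cvtColor(p,cv2.COLOR_RGB2BGR)); 
m=box(W,.38,.49,.28,.4,.012,.04); print(rect(W[m]))
cv2.imwrite('pics/c4.png',cv2.resize(cv2.imread('pics/side4.png')[270:480,200:440],None,fx=2,fy=2))
E
```

```text
hit True [0.43447542 0.33587075 0.14016266] [-0.14682448 -0.81080114  4.37556512] 18.2917
(array([434.4, 337.2]), array([63. , 29.5]), 19.4)
```

View pics/c4.png

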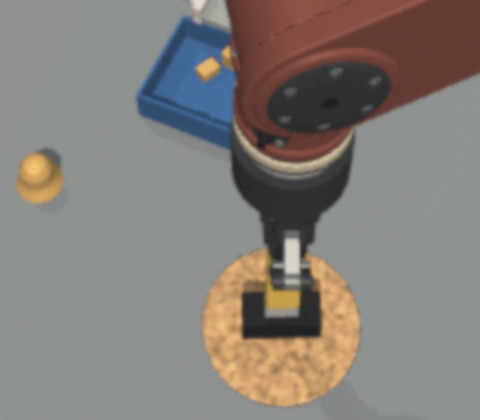

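The foot (282,315) is in contact and well inside the cork disc. I'll release it, back off upward and check.

```bash
python3 - <<'E'
from h import *
open_gripper(); arm.sleep(.3)
arm.movel([*PAD,.29],velocity=.1)
arm.reach([.25,.58,.30],ori(20)); arm.sleep(.5)
print(telemetry.get_time())
ims=[]
for n in("top","side"):
    p,H,W,_,_=cloud(n); ims.append(cv2.cvtColor(p,cv2.COLOR_RGB2BGR))
    for nm,m in(("foot",box(W,.38,.49,.28,.4,.012,.04)),("htop",box(W,.38,.49,.25,.42,.19,.215)),("rim",box(W,.42,.62,-.45,-.26,.077,.093)),("van",box(W,.35,.6,-.26,-.125,.038,.054)&(H[...,1]>80))):
        if m.sum()>5: print(n,nm,m.sum(),rect(W[m]))
cv2.imwrite("pics/f.png",cv2.resize(np.hstack([ims[0][140:380,120:560],ims[1][40:480,200:460]][:1]+[cv2.resize(ims[1][60:480,200:460],(220,240))]),None,fx=1.2,fy=1.2))
E
```

```text
22.625
top foot 392 (array([437.6, 326.9]), array([66. , 44.7]), 18.5)
top htop 199 (array([435.5, 334. ]), array([27.1, 19.9]), 18.9)
top rim 359 (array([ 520.9, -359.3]), array([80.4, 46.5]), 17.9)
top van 661 (array([ 537. , -162.9]), array([70.4, 37.3]), 86.1)
side foot 684 (array([434.2, 337.5]), array([63.2, 28.9]), 19.6)
side htop 323 (array([434.4, 336.3]), array([24.9, 20.6]), 18.1)
side rim 296 (array([ 520. , -358.5]), array([80.1, 52.4]), 17.8)
side van 408 (array([ 535.8, -160.9]), array([72.1, 37.9]), 84.7)
```

View pics/f.png

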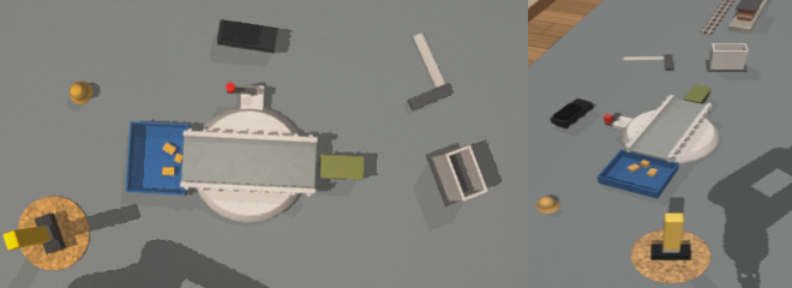

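The final view shows three offcuts in the tray (around 170,160), the scraper upright on the pad (50,232), and the holder and bystanders where they started.

```bash
python3 -c "
from cell import order
print(order.finish_job())"
```

```text
the job is handed in; nothing more can be done
None
```

The job is handed in at about 23 s: all three offcuts were swept into the tray with the scraper, which now stands upright on the cork pad, and the holder and bystanders look unmoved in the final pictures.

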